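Sweep the glue blocks off the assembly board into the plain tray

ROBOT

A 7-joint arm with a two-finger parallel gripper is mounted at the origin on the work surface. World frame = base frame: x ahead of the robot, y to its left, z up, the work surface at z = 0. Lengths are in m, angles in rad, forces in N, time in s.
With the tool pointing down it reaches from about 0.425 to 0.925 m from the base axis. Payload 6.8 kg.
Tool frame: the origin (TCP) lies on the mounting face of the last link; the fingertips stand 173 mm ahead of it and the grasp point (between the pads) lies 155 mm ahead of it; z points along the fingers, y is the line along which they close (so a half turn about z gives the same grasp; the last joint's range is limited). The gripper opens to 85 mm and grips with 20 to 120 N. Pads are 22 mm wide; open, the fingers measure 114 mm over their backs; the gripper's body (76 mm by 85 mm) begins 54 mm behind the grasp point. The pads swing forward as they close: fully open they stand 13 mm farther back than shut.
Start: joints at [1.04, 0.477, 0.022, 1.555, -0.011, 1.109, -0.083], TCP at [0.277, -0.616, 0.405] pointing down, gripper open.
Joint ranges: [-2.96, 2.96], [-0.34, 2.1], [-1.41, 1.46], [0.24, 2.44], [-1.37, 4.51], [0.17, 1.92], [-2.96, 2.96]. Speed limits (rad/s): [2.39, 2.39, 3.14, 3.14, 3.14, 3.14, 3.14].

INTERFACE

Orientations are given as a rotation vector (axis times angle).
In Python, from bench import r gives the robot as it stands.
- The arm moves only by the tool arm_command, never from a script. Its argument "plan" is a list of rows, each an object of numbers: "claw": the closure, from 0 (fully open) to 1 (shut); "tx", "ty", "tz": the shift along the tool's x, y, z in m; "ax", "ay", "az": the turn, a rotation vector about the tool's x, y, z in degrees. A call has exactly 10 rows; each row shifts and turns the commanded pose from where the row before left it, along the tool's axes as they then stand; what a row does not reach is not made up. A row lasts 1/12 s, in which the tool goes at most 41.7 mm and 7.16 degrees, less where a joint would pass 70% of its speed; a pose out of reach is approached as far as the arm can. A call is refused whole if a number of a shift passes 0.0417 or a number of a turn 7.16, either way. A call with a gripper value outside its range is refused whole. The fingers move at their own pace and stop on an object; "squeeze" is the grip in N (left out, the last holds). Time passes only in rows, so rows that do not move let the fingers close, or fill a call up. It gives the time, the measured TCP pose, the force, the opening and the grip force at its end, in the units of the state.
- r.get_obs(): the state, without advancing time (a new reading comes with each control period).
- r.grab_frame(name): name is "scene" or "top" or "wrist"; returns the picture (384x512x3 uint8, red, green, blue); there is no depth.
- r.camera_model(name): a dict with "fx", "fy", "cx", "cy" (pixels), "position" and "orientation" of the camera in the world; the wrist camera has in their place "tool_from_camera" (4x4, takes a point from camera to tool coordinates, whose origin is the TCP and whose axes are the flange's). Camera axes: x right, y up, looking along -z (the intrinsics and any distortion apply to the point x, -y, -z); pixel columns grow to the right and rows downward; lengths in m; the calibration is good to about 2 mm. The wrist camera is an equidistant fisheye: a pixel r from the principal point sees the ray r / f radians off the axis. A picture is of the moment at which its call begins: read the wrist's pose just before it. camera_model takes no time and is no camera call.
- r.hand_in(): hands the job in; it is judged then, once.
Trained networks look in the newest picture that a camera, given by its name, has taken for a name from the list of things; names that differ only in an ending like _2 or _b are one class to them, and where a whole thing is asked for, a point or a joint stands for the part that bears it (a point fixed in the world has none). Each returns a list of dicts, best first, with "confidence" (0 to 1); they miss things now and then, are a little off and sometimes report something else, mostly with a low value. They report only what shows in the picture. A call takes as long as a camera call.
- r.boxes_of(target, camera): "location" ([x, y, z] in m, in the coordinates of the camera as it stood for that picture, good to about 4 mm: the middle of the surface that is visible of it).
- r.tip_of(target, camera): "location" ([x, y, z] in m, in the coordinates of the camera as it stood for that picture, good to about 4 mm: a listed point, or the origin of a listed thing).
The state is a dict: "clock": time; "joints": joint angles; "qvel": joint speeds; "tau": joint torques, N m; "tcp_pos": TCP position; "orientation": TCP orientation; "contact_force": force on the tool from outside, world axes, zero at the start; "moment": the same for the moment, N m; "grip_width": finger opening in m; "gripper_force": force on a finger pad.
Only numpy, scipy, OpenCV 4.12 (cv2) and the standard library are available. Lean on these libraries where they do the work, as an engineer would, in place of code of your own. Each camera call takes 0.05 s, during which the arm holds its last target. There are 200 camera calls.

TASK

Clear the assembly board: with the fingertips, sweep the three small pale rectangular wooden blocks across the board and off its edge into the plain undivided tray that stands against it, not into the divided fastener tray on the other side. Only push the blocks, without gripping, lifting or pressing hard on them, and leave the two turned knobs standing where they are and the glue bottle and the flat tin undisturbed.

Things in the scene. Friction and masses are not known exactly. Their poses are not given: they have to be found in the camera images.
- board: Raised grey-faced assembly board fixed on the bench: 320 mm along its own x, 300 mm along its own y, top face 50 mm above the bench, flat. Origin at bench height under the middle of the working area; z up. In its own frame the board spans x -140 to +180 mm and y -150 to +150 mm; its two long side edges are y = +150 and y = -150 mm, with no lip. A low dark batten (6 mm high, 12 mm wide) runs along its far edge, x 162 to 174 mm.
- tray: Plain undivided open wooden tray, fixed, standing against one of the board's two side edges (left or right, it varies), with its sides parallel to the board's: 270 mm along its own x, 110 mm along y, 44 mm high, walls and floor 5 mm. Its rim is 6 mm lower than the board's top and there is a 1 mm gap to the board. Origin: centre of its underside at bench height, level with the board's origin along the board's x.
- fastener_tray: Tray of the same outer size but divided into eight compartments holding screws and pins; fixed against the board's other side edge. No block belongs in it. Origin: centre of its underside.
- block_a: Loose rectangular block of pale wood lying flat on the board, 45 x 30 x 20 mm (its own x, y, z), about 20 g. Origin at the block's geometric centre, 10 mm above the board's top at the start.
- block_b: Loose rectangular block of pale wood lying flat on the board, 45 x 30 x 20 mm (its own x, y, z), about 20 g. Origin at the block's geometric centre, 10 mm above the board's top at the start.
- block_c: Loose rectangular block of pale wood lying flat on the board, 45 x 30 x 20 mm (its own x, y, z), about 20 g. Origin at the block's geometric centre, 10 mm above the board's top at the start.
- knob_a: Loose turned drawer knob of dark wood, 28 mm in diameter, 32 mm high, about 35 g, standing upright on the board in a row with the blocks, at any place of it. Origin: centre of its underside.
- knob_b: Loose turned drawer knob of dark wood, 28 mm in diameter, 32 mm high, about 35 g, standing upright on the board near the batten, beyond the blocks. Origin: centre of its underside.
- glue: White glue bottle, 56 mm diameter, 150 mm tall, standing on the bench to the right of the board. A bystander. Origin: centre of its underside.
- wax: Flat aluminium tin, 80 mm diameter, 50 mm high, on the bench to the left. A bystander. Origin: centre of its underside.

How it is judged:
At the end, for the whole second after the job is handed in: The centres of all three blocks are inside the plain tray's walls and below its rim (under 44 mm above the bench), at rest (under 0.02 m/s); both turned knobs stand upright (within 0.2 rad) within 20 mm of where they started (x of block_a in the frame of tray between -0.13 and 0.13 m and y of block_a in the frame of tray between -0.05 and 0.05 m and height (world z) of each of block_a, block_b, block_c below 0.044 m and linear speed of each of block_a, block_b, block_c below 0.02 m/s and x of block_b in the frame of tray between -0.13 and 0.13 m and y of block_b in the frame of tray between -0.05 and 0.05 m and x of block_c in the frame of tray between -0.13 and 0.13 m and y of block_c in the frame of tray between -0.05 and 0.05 m and distance of each of knob_a, knob_b from where it was at the start of the episode below 0.02 m and angle between each of knob_a, knob_b's own z axis and vertical below 0.2 rad); the robot touches nothing.
It fails at once if a block is lifted: its centre rises more than 25 mm above where it lies on the board (height (world z) of any of block_a, block_b, block_c above 0.085 m).
It fails at once if a block is pinched or pressed with more than 20 N (contact force between any of block_a, block_b, block_c and the fingers above 20 N).
It fails at once if a turned knob is shifted by more than 20 mm or tipped over (distance of any of knob_a, knob_b from where it was at the start of the episode above 0.02 m or angle between any of knob_a, knob_b's own z axis and vertical above 0.6 rad).
It fails at once if the glue bottle or the tin is shifted by more than 20 mm (distance of any of glue, wax from where it was at the start of the episode above 0.02 m).
It also fails if it takes over 61 s, if anything falls off the work surface, if the arm or the gripper's body presses on something with over 40 N, if the wrist force passes 120 N, or if a joint passes its speed limit or range.

## Working session

There is one attempt and no reset: what is moved stays moved. The work goes in short steps, Python scripts to look and compute and a tool call to move; the robot and the scene stay as the last step left them, time stands still between calls to the robot, and variables do not carry over. Pictures are saved under pics/ and viewed, at most 10 in all, crops included, and the job is handed in when it is done.

Besides the shell and the picture viewer there is one more tool, called after "Request:" as name(argument=value, ...), one argument or row to a line, values as JSON. arm_command: Moves the arm, as the interface text tells. Its arguments: {"type":"object","properties":{"plan":{"type":"array","items":{"type":"object","properties":{"claw":{"type":"number"},"tx":{"type":"number"},"ty":{"type":"number"},"tz":{"type":"number"},"ax":{"type":"number"},"ay":{"type":"number"},"az":{"type":"number"}}}},"squeeze":{"type":"number"}},"required":["plan"]}

```bash
mkdir -p pics; cat > h.py <<'E'
import numpy as np,cv2
from scipy.spatial.transform import Rotation as R
from bench import r
def rot(o):
    o=np.array(o,float)
    return o if o.shape==(3,3) else (R.from_rotvec(o) if o.size==3 else R.from_quat(o)).as_matrix()
def w(cam,p):
    m=r.camera_model(cam); return rot(m["orientation"])@np.array(p)+np.array(m["position"])
def px(cam,p):
    m=r.camera_model(cam); c=rot(m["orientation"]).T@(np.array(p)-np.array(m["position"]))
    return np.array([m["cx"]+m["fx"]*c[0]/-c[2], m["cy"]-m["fy"]*c[1]/-c[2]])
def ray(cam,u,v,z):
    m=r.camera_model(cam); d=rot(m["orientation"])@np.array([(u-m["cx"])/m["fx"],-(v-m["cy"])/m["fy"],-1]); o=np.array(m["position"])
    return o+d*(z-o[2])/d[2]
E
python3 - <<'E'
from h import *
np.set_printoptions(precision=4,suppress=True)
print(r.camera_model("top"),r.get_obs())
for c in ["top","scene"]:
    f=r.grab_frame(c); cv2.imwrite(f"pics/{c}0.png",cv2.resize(f[:,:,::-1],(800,600),interpolation=cv2.INTER_CUBIC))
    for t in ["board","tray","fastener_tray","block_a","knob_a","glue","wax"]:
        print(c,t,[(round(d["confidence"],2),w(c,d["location"])) for d in r.tip_of(t,c)])
E
```

```text
{'fx': 444.74579268246464, 'fy': 444.74579268246464, 'cx': 260.8256485248412, 'cy': 194.57485766530968, 'position': array([ 0.3876, -0.001 ,  1.3724]), 'orientation': array([ 0.1097, -0.1152, -1.5567])} {'clock': 0.0, 'joints': array([ 1.0399,  0.4778,  0.0223,  1.5564, -0.0115,  1.1093, -0.0831]), 'qvel': array([ 0.0003, -0.0019,  0.0001,  0.0008, -0.0014, -0.0003,  0.0005]), 'tau': array([ -0.001 , -59.6453,   1.6077, -28.1203,   0.0124,   0.0094,
         0.    ]), 'tcp_pos': array([ 0.2769, -0.6153,  0.4037]), 'orientation': array([-3.07  , -0.6588,  0.0008]), 'contact_force': array([ 0.4857, -0.0009,  0.3483]), 'moment': array([0.031 , 0.019 , 0.0197]), 'gripper_force': 0.0, 'grip_width': 0.08515713865689366}
top board [(0.79, array([ 0.5356,  0.0584, -0.0006])), (0.69, array([0.5632, 0.0181, 0.0585]))]
top tray [(0.64, array([ 0.5731,  0.2546, -0.0028]))]
top fastener_tray [(0.89, array([ 0.4947, -0.147 ,  0.0009]))]
top block_a [(0.7, array([0.4409, 0.0738, 0.0546])), (0.55, array([ 0.6102, -0.0225,  0.0594])), (0.53, array([0.5646, 0.0212, 0.0622]))]
top knob_a [(0.6, array([0.5036, 0.0593, 0.0449])), (0.38, array([0.6754, 0.0765, 0.0455]))]
top glue [(0.78, array([ 0.5829, -0.4356, -0.0043]))]
top wax [(0.61, array([ 0.515 ,  0.4202, -0.0053])), (0.31, array([ 0.6078, -0.0241,  0.0576]))]
scene board [(0.73, array([0.5314, 0.0631, 0.0037]))]
scene tray [(0.89, array([0.5719, 0.2569, 0.0059]))]
scene fastener_tray [(0.72, array([ 0.4874, -0.1475,  0.0026]))]
scene block_a [(0.71, array([0.4366, 0.0821, 0.0602])), (0.7, array([0.5607, 0.023 , 0.0619])), (0.57, array([ 0.6045, -0.0182,  0.0618]))]
scene knob_a [(0.63, array([0.4991, 0.0582, 0.0492])), (0.62, array([0.6823, 0.0707, 0.0562]))]
scene glue [(0.84, array([ 0.5809, -0.438 ,  0.0011]))]
scene wax [(0.98, array([0.5119, 0.42  , 0.0033]))]
```

View pics/top0.png

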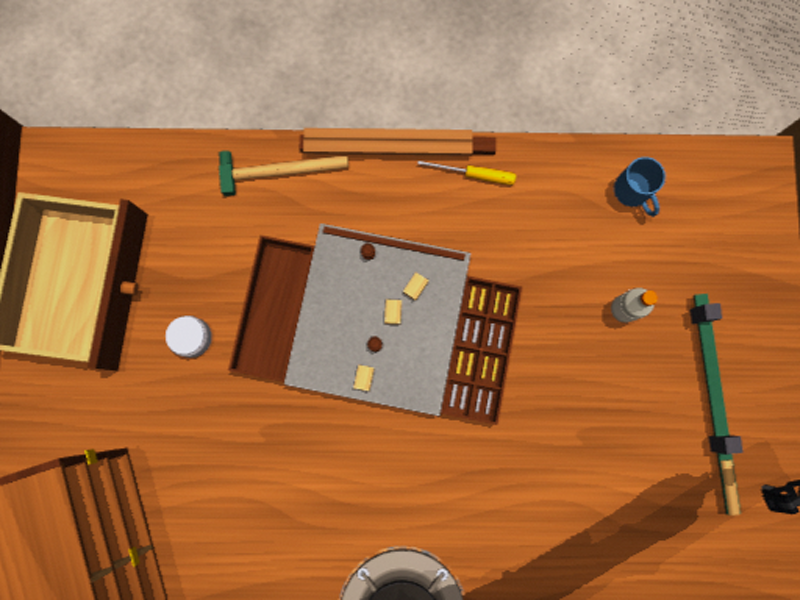

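View pics/scene0.png

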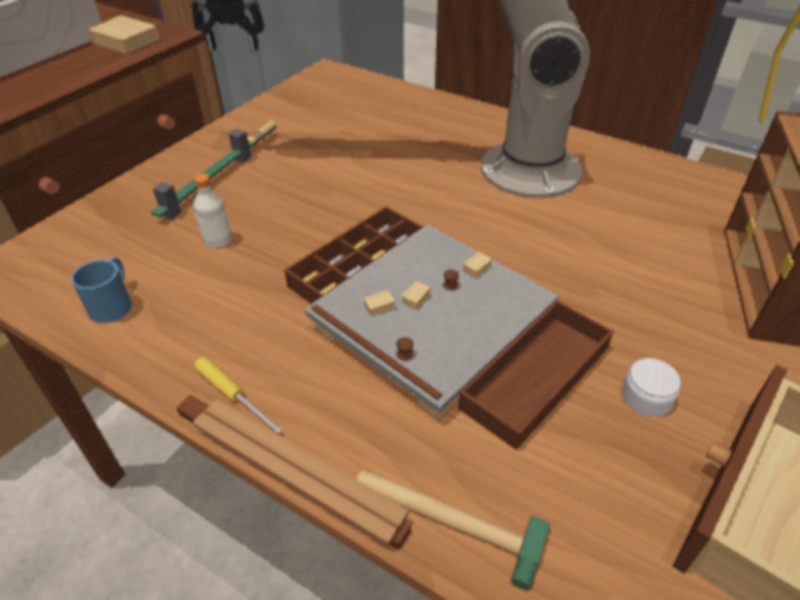

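Both pictures show the plain tray on the left (+y), the fastener tray on the right, and a diagonal row of block, knob_a, block, block. In the top picture that is (363,378), (374,344), (393,312) and (415,286). knob_b is at (368,250), near the batten. The board corners are at about (320,227), (469,255), (440,416) and (286,386).

```bash
cat >> h.py <<'E'
s=1.5625
E
python3 - <<'E'
from h import *
np.set_printoptions(precision=4,suppress=True)
C=np.array([ray("top",u/s,v/s,.05)[:2] for u,v in [(320,227),(469,255),(440,416),(286,386)]])
B=np.array([[.18,.15],[.18,-.15],[-.14,-.15],[-.14,.15]])
c=C.mean(0);b=B.mean(0);H=(B-b).T@(C-c);t=np.arctan2(H[0,1]-H[1,0],H[0,0]+H[1,1])
Rm=np.array([[np.cos(t),-np.sin(t)],[np.sin(t),np.cos(t)]]);o=c-Rm@b
print("yaw",t,"o",o,"res",C-(B@Rm.T+o))
f=cv2.imread("pics/top0.png"); hsv=cv2.cvtColor(f,cv2.COLOR_BGR2HSV)
m=((hsv[:,:,2]>190)&(hsv[:,:,1]>40)).astype(np.uint8); m[:,:310]=0;m[:,445:]=0;m[:240]=0;m[405:]=0
for k in cv2.findContours(m,0,2)[0]:
    if cv2.contourArea(k)<60: continue
    P=np.array([Rm.T@(ray("top",u/s,v/s,.07)[:2]-o) for u,v in k[:,0].astype(float)])
    q=cv2.minAreaRect((P*1000).astype(np.float32)); print("block board-frame",q)
for u,v,n in [(374,344,"ka"),(368,250,"kb")]: print(n,Rm.T@(ray("top",u/s,v/s,.077)[:2]-o))
for n,p in dict(ka1=(.5036,.0593),ka2=(.4991,.0582),kb1=(.6754,.0765),kb2=(.6823,.0707),a1=(.4409,.0738),a2=(.4366,.0821),m1=(.5646,.0212),m2=(.5607,.023),f1=(.6102,-.0225),f2=(.6045,-.0182)).items(): print(n,Rm.T@(np.array(p)-o))
T=rot(r.get_obs()["orientation"]); print(T); x=Rm.T@T[:2,:2]; print("tool axes in board frame",x)
print("wrist",r.camera_model("wrist"))
E
```

```text
yaw -0.17762295204610115 o [0.5281 0.0536] res [[-0.0031 -0.0015]
 [-0.0025  0.0028]
 [ 0.0029  0.0014]
 [ 0.0027 -0.0027]]
block board-frame ((-94.01214599609375, 6.9469451904296875), (29.961837768554688, 43.8620491027832), 89.85021209716797)
block board-frame ((38.957008361816406, -24.31920623779297), (41.967838287353516, 30.251508712768555), 10.826546669006348)
block board-frame ((95.70697784423828, -56.673851013183594), (28.5189266204834, 44.30433654785156), 66.3583984375)
ka [-0.0297 -0.0016]
kb [0.1441 0.0444]
ka1 [-0.0251  0.0012]
ka2 [-0.0293 -0.0006]
kb1 [0.141  0.0485]
kb2 [0.1488 0.044 ]
a1 [-0.0894  0.0044]
a2 [-0.0951  0.0118]
m1 [ 0.0417 -0.0255]
m2 [ 0.0375 -0.0244]
f1 [ 0.0943 -0.0604]
f2 [ 0.0879 -0.0572]
[[ 0.912   0.4103  0.0001]
 [ 0.4103 -0.912  -0.0001]
 [ 0.      0.0001 -1.    ]]
tool axes in board frame [[ 0.8251  0.565 ]
 [ 0.565  -0.8251]]
wrist {'fx': 297.3186396354542, 'fy': 297.3186396354542, 'cx': 258.71845704835886, 'cy': 192.95466213374718, 'tool_from_camera': array([[ 0.    ,  0.9464,  0.323 ,  0.0845],
       [ 1.    , -0.    ,  0.    , -0.0005],
       [ 0.    ,  0.323 , -0.9464,  0.0302],
       [ 0.    ,  0.    ,  0.    ,  1.    ]])}
```

Request:
arm_command(
  plan=[
    {"tx": 0.026,"ty": -0.0183,"claw": 0.8},
    {"tx": 0.026,"ty": -0.0183,"claw": 0.8},
    {"tx": 0.026,"ty": -0.0183,"claw": 0.8},
    {"tx": 0.026,"ty": -0.0183,"claw": 0.8},
    {"tx": 0.026,"ty": -0.0183,"claw": 0.8},
    {"tx": 0.026,"ty": -0.0183,"claw": 0.8},
    {"tx": 0.026,"ty": -0.0183,"claw": 0.8},
    {"tx": 0.026,"ty": -0.0183,"claw": 0.8},
    {"tx": 0.026,"ty": -0.0183,"claw": 0.8},
    {"tx": 0.026,"ty": -0.0183,"claw": 0.8},
  ],
)

```text
invalid input at $.plan[0]: expected keys claw, tx, ty, tz, ax, ay, az
```

Request:
arm_command(
  plan=[
    {"tx": 0.026,"ty": -0.0183,"claw": 0.8},
    {"tx": 0.026,"ty": -0.0183,"claw": 0.8},
    {"tx": 0.026,"ty": -0.0183,"claw": 0.8},
    {"tx": 0.026,"ty": -0.0183,"claw": 0.8},
    {"tx": 0.026,"ty": -0.0183,"claw": 0.8},
    {"tx": 0.026,"ty": -0.0183,"claw": 0.8},
    {"tx": 0.026,"ty": -0.0183,"claw": 0.8},
    {"tx": 0.026,"ty": -0.0183,"claw": 0.8},
    {"tx": 0.026,"ty": -0.0183,"claw": 0.8},
    {"tx": 0.026,"ty": -0.0183,"claw": 0.8},
  ],
)

```text
invalid input at $.plan[0]: expected keys claw, tx, ty, tz, ax, ay, az
```

Request:
arm_command(
  plan=[
    {"az": -5.5,"tz": 0.009,"claw": 0.8},
    {"az": -5.5,"tz": 0.009,"claw": 0.8},
    {"az": -5.5,"tz": 0.009,"claw": 0.8},
    {"az": -5.5,"tz": 0.009,"claw": 0.8},
    {"az": -5.5,"tz": 0.009,"claw": 0.8},
    {"az": -5.5,"tz": 0.009,"claw": 0.8},
    {"az": -5.5,"tz": 0.009,"claw": 0.8},
    {"az": -5.5,"tz": 0.009,"claw": 0.8},
    {"az": -5.5,"tz": 0.009,"claw": 0.8},
    {"az": -5.5,"tz": 0.009,"claw": 0.8},
  ],
)

```text
invalid input at $.plan[0]: expected keys claw, tx, ty, tz, ax, ay, az
```

All seven keys are required in each row.

Request:
arm_command(
  plan=[
    {"claw": 0.8,"tx": 0.026,"ty": -0.0183,"tz": 0,"ax": 0,"ay": 0,"az": 0},
    {"claw": 0.8,"tx": 0.026,"ty": -0.0183,"tz": 0,"ax": 0,"ay": 0,"az": 0},
    {"claw": 0.8,"tx": 0.026,"ty": -0.0183,"tz": 0,"ax": 0,"ay": 0,"az": 0},
    {"claw": 0.8,"tx": 0.026,"ty": -0.0183,"tz": 0,"ax": 0,"ay": 0,"az": 0},
    {"claw": 0.8,"tx": 0.026,"ty": -0.0183,"tz": 0,"ax": 0,"ay": 0,"az": 0},
    {"claw": 0.8,"tx": 0.026,"ty": -0.0183,"tz": 0,"ax": 0,"ay": 0,"az": 0},
    {"claw": 0.8,"tx": 0.026,"ty": -0.0183,"tz": 0,"ax": 0,"ay": 0,"az": 0},
    {"claw": 0.8,"tx": 0.026,"ty": -0.0183,"tz": 0,"ax": 0,"ay": 0,"az": 0},
    {"claw": 0.8,"tx": 0.026,"ty": -0.0183,"tz": 0,"ax": 0,"ay": 0,"az": 0},
    {"claw": 0.8,"tx": 0.026,"ty": -0.0183,"tz": 0,"ax": 0,"ay": 0,"az": 0},
  ],
)

```text
clock: 1.63
tcp_pos: [0.4395, -0.3406, 0.405]
orientation: [3.071, 0.659, 0.001]
contact_force: [0.8, 0.1, -0.7]
grip_width: 0.0168
gripper_force: 0.0
```

Request:
arm_command(
  plan=[
    {"claw": 0.8,"tx": 0.026,"ty": -0.0183,"tz": 0,"ax": 0,"ay": 0,"az": 0},
    {"claw": 0.8,"tx": 0.026,"ty": -0.0183,"tz": 0,"ax": 0,"ay": 0,"az": 0},
    {"claw": 0.8,"tx": 0.026,"ty": -0.0183,"tz": 0,"ax": 0,"ay": 0,"az": 0},
    {"claw": 0.8,"tx": 0.026,"ty": -0.0183,"tz": 0,"ax": 0,"ay": 0,"az": 0},
    {"claw": 0.8,"tx": 0.026,"ty": -0.0183,"tz": 0,"ax": 0,"ay": 0,"az": 0},
    {"claw": 0.8,"tx": 0.026,"ty": -0.0183,"tz": 0,"ax": 0,"ay": 0,"az": 0},
    {"claw": 0.8,"tx": 0.026,"ty": -0.0183,"tz": 0,"ax": 0,"ay": 0,"az": 0},
    {"claw": 0.8,"tx": 0.026,"ty": -0.0183,"tz": 0,"ax": 0,"ay": 0,"az": 0},
    {"claw": 0.8,"tx": 0.026,"ty": -0.0183,"tz": 0,"ax": 0,"ay": 0,"az": 0},
    {"claw": 0.8,"tx": 0.026,"ty": -0.0183,"tz": 0,"ax": 0,"ay": 0,"az": 0},
  ],
)

```text
clock: 2.47
tcp_pos: [0.6016, -0.0671, 0.4049]
orientation: [3.071, 0.659, 0.001]
contact_force: [-0.5, -0.8, -0.2]
grip_width: 0.0169
gripper_force: 0.0
```

Request:
arm_command(
  plan=[
    {"claw": 0.8,"tx": 0,"ty": 0,"tz": 0.009,"ax": 0,"ay": 0,"az": -6.1},
    {"claw": 0.8,"tx": 0,"ty": 0,"tz": 0.009,"ax": 0,"ay": 0,"az": -6.1},
    {"claw": 0.8,"tx": 0,"ty": 0,"tz": 0.009,"ax": 0,"ay": 0,"az": -6.1},
    {"claw": 0.8,"tx": 0,"ty": 0,"tz": 0.009,"ax": 0,"ay": 0,"az": -6.1},
    {"claw": 0.8,"tx": 0,"ty": 0,"tz": 0.009,"ax": 0,"ay": 0,"az": -6.1},
    {"claw": 0.8,"tx": 0,"ty": 0,"tz": 0.009,"ax": 0,"ay": 0,"az": -6.1},
    {"claw": 0.8,"tx": 0,"ty": 0,"tz": 0.009,"ax": 0,"ay": 0,"az": -6.1},
    {"claw": 0.8,"tx": 0,"ty": 0,"tz": 0.009,"ax": 0,"ay": 0,"az": -6.1},
    {"claw": 0.8,"tx": 0,"ty": 0,"tz": 0.009,"ax": 0,"ay": 0,"az": -6.1},
    {"claw": 0.8,"tx": 0,"ty": 0,"tz": 0,"ax": 0,"ay": 0,"az": 0},
  ],
)

```text
clock: 3.3
tcp_pos: [0.6004, -0.0688, 0.3219]
orientation: [-2.417, -2.004, 0.003]
contact_force: [0.2, -0.6, 0.9]
grip_width: 0.0171
gripper_force: 0.0
```

```bash
cat >> h.py <<'E'
def ww(o,p):
    m=np.array(r.camera_model("wrist")["tool_from_camera"]); q=m[:3,:3]@np.array(p)+m[:3,3]
    return rot(o["orientation"])@q+o["tcp_pos"]
E
python3 - <<'E'
from h import *
np.set_printoptions(precision=4,suppress=True)
o=r.get_obs(); f=r.grab_frame("wrist"); cv2.imwrite("pics/w1.png",cv2.resize(f[:,:,::-1],(800,600)))
T=rot(o["orientation"]); print("a",np.degrees(np.arctan2(T[1,0],T[0,0])),o["tcp_pos"])
for t in ["board","tray","fastener_tray","block_a","knob_a"]:
  for d in r.tip_of(t,"wrist"):
    p=ww(o,d["location"]); print(t,round(d["confidence"],2),p,"tool:",T.T@(p-o["tcp_pos"]))
E
```

```text
a 79.31773067527965 [ 0.6004 -0.0688  0.3219]
board 0.72 [0.5369 0.0591 0.0017] tool: [ 0.114  -0.0852  0.3204]
fastener_tray 0.56 [ 0.4966 -0.1509  0.0031] tool: [-0.0999 -0.0858  0.3191]
block_a 0.96 [0.4361 0.0757 0.0617] tool: [ 0.1116 -0.1874  0.2607]
block_a 0.86 [ 0.6142 -0.0165  0.0597] tool: [0.054  0.0047 0.2622]
block_a 0.63 [0.5633 0.0241 0.0608] tool: [ 0.0844 -0.0529  0.2612]
knob_a 0.92 [0.6789 0.0774 0.0451] tool: [0.1583 0.0509 0.2767]
knob_a 0.72 [0.5025 0.0565 0.0519] tool: [ 0.105  -0.1186  0.2703]
```

View pics/w1.png

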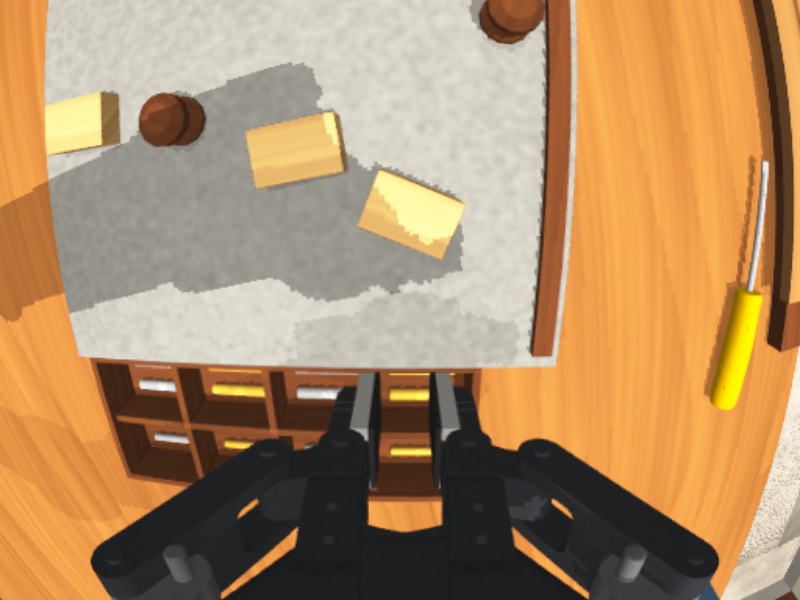

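The wrist picture shows the board edge lying level in the image (rows 358–366), so the tool is aligned. The far block is at (412,213), straight ahead of the fingers. The middle block is at (297,150), knob_a at (172,119) and knob_b at (512,15). I'll sweep the middle block first with a narrower claw, because it leads the far one.

Request:
arm_command(
  plan=[
    {"claw": 0.9,"tx": 0,"ty": -0.0055,"tz": 0.0093,"ax": 0,"ay": 0,"az": 0},
    {"claw": 0.9,"tx": 0,"ty": -0.0055,"tz": 0.0093,"ax": 0,"ay": 0,"az": 0},
    {"claw": 0.9,"tx": 0,"ty": -0.0055,"tz": 0.0093,"ax": 0,"ay": 0,"az": 0},
    {"claw": 0.9,"tx": 0,"ty": -0.0055,"tz": 0.0093,"ax": 0,"ay": 0,"az": 0},
    {"claw": 0.9,"tx": 0,"ty": -0.0055,"tz": 0.0093,"ax": 0,"ay": 0,"az": 0},
    {"claw": 0.9,"tx": 0,"ty": -0.0055,"tz": 0.0093,"ax": 0,"ay": 0,"az": 0},
    {"claw": 0.9,"tx": 0,"ty": -0.0055,"tz": 0.0093,"ax": 0,"ay": 0,"az": 0},
    {"claw": 0.9,"tx": 0,"ty": -0.0055,"tz": 0.0093,"ax": 0,"ay": 0,"az": 0},
    {"claw": 0.9,"tx": 0,"ty": -0.0055,"tz": 0.0093,"ax": 0,"ay": 0,"az": 0},
    {"claw": 0.9,"tx": 0,"ty": -0.0055,"tz": 0.0093,"ax": 0,"ay": 0,"az": 0},
  ],
)

```text
clock: 4.43
tcp_pos: [0.5464, -0.058, 0.2298]
orientation: [-2.422, -2.001, -0.0]
contact_force: [0.1, -0.1, -0.2]
grip_width: 0.0087
gripper_force: 0.0
```

Request:
arm_command(
  plan=[
    {"claw": 0.9,"tx": 0.01,"ty": 0,"tz": 0,"ax": 0,"ay": 0,"az": 0},
    {"claw": 0.9,"tx": 0.01,"ty": 0,"tz": 0,"ax": 0,"ay": 0,"az": 0},
    {"claw": 0.9,"tx": 0.01,"ty": 0,"tz": 0,"ax": 0,"ay": 0,"az": 0},
    {"claw": 0.9,"tx": 0.01,"ty": 0,"tz": 0,"ax": 0,"ay": 0,"az": 0},
    {"claw": 0.9,"tx": 0.01,"ty": 0,"tz": 0,"ax": 0,"ay": 0,"az": 0},
    {"claw": 0.9,"tx": 0.01,"ty": 0,"tz": 0,"ax": 0,"ay": 0,"az": 0},
    {"claw": 0.9,"tx": 0.01,"ty": 0,"tz": 0,"ax": 0,"ay": 0,"az": 0},
    {"claw": 0.9,"tx": 0.01,"ty": 0,"tz": 0,"ax": 0,"ay": 0,"az": 0},
    {"claw": 0.9,"tx": 0.01,"ty": 0,"tz": 0,"ax": 0,"ay": 0,"az": 0},
    {"claw": 0.9,"tx": 0.01,"ty": 0,"tz": 0,"ax": 0,"ay": 0,"az": 0},
  ],
)

```text
clock: 5.27
tcp_pos: [0.5661, 0.0411, 0.2307]
orientation: [2.422, 2.001, 0.0]
contact_force: [-0.1, 0.7, 0.5]
grip_width: 0.0085
gripper_force: 0.1
```

```bash
python3 - <<'E'
from h import *
f=r.grab_frame("wrist"); cv2.imwrite("pics/w2.png",f[:,:,::-1])
E
```

```text
(no output)
```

View pics/w2.png

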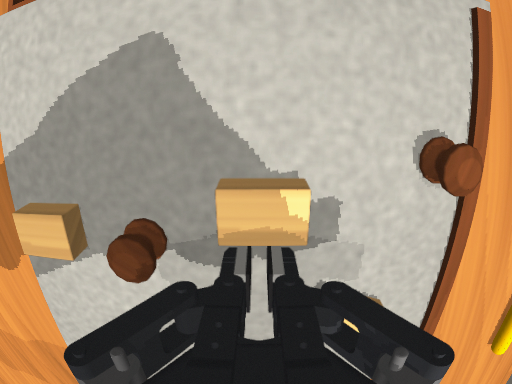

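The middle block sits square on both fingertips at (263,212). Both knobs are clear, at (137,250) and (450,165). I'll carry on to the edge.

Request:
arm_command(
  plan=[
    {"claw": 0.9,"tx": 0.01,"ty": 0,"tz": 0,"ax": 0,"ay": 0,"az": 0},
    {"claw": 0.9,"tx": 0.01,"ty": 0,"tz": 0,"ax": 0,"ay": 0,"az": 0},
    {"claw": 0.9,"tx": 0.01,"ty": 0,"tz": 0,"ax": 0,"ay": 0,"az": 0},
    {"claw": 0.9,"tx": 0.01,"ty": 0,"tz": 0,"ax": 0,"ay": 0,"az": 0},
    {"claw": 0.9,"tx": 0.01,"ty": 0,"tz": 0,"ax": 0,"ay": 0,"az": 0},
    {"claw": 0.9,"tx": 0.01,"ty": 0,"tz": 0,"ax": 0,"ay": 0,"az": 0},
    {"claw": 0.9,"tx": 0.01,"ty": 0,"tz": 0,"ax": 0,"ay": 0,"az": 0},
    {"claw": 0.9,"tx": 0.01,"ty": 0,"tz": 0,"ax": 0,"ay": 0,"az": 0},
    {"claw": 0.9,"tx": 0.01,"ty": 0,"tz": 0,"ax": 0,"ay": 0,"az": 0},
    {"claw": 0.9,"tx": 0.01,"ty": 0,"tz": 0,"ax": 0,"ay": 0,"az": 0},
  ],
)

```text
clock: 6.15
tcp_pos: [0.5849, 0.1393, 0.2307]
orientation: [2.422, 2.001, -0.0]
contact_force: [-0.6, -0.1, 0.6]
grip_width: 0.009
gripper_force: 0.1
```

Request:
arm_command(
  plan=[
    {"claw": 0.9,"tx": 0.009,"ty": 0,"tz": 0,"ax": 0,"ay": 0,"az": 0},
    {"claw": 0.9,"tx": 0.009,"ty": 0,"tz": 0,"ax": 0,"ay": 0,"az": 0},
    {"claw": 0.9,"tx": 0.009,"ty": 0,"tz": 0,"ax": 0,"ay": 0,"az": 0},
    {"claw": 0.9,"tx": 0.009,"ty": 0,"tz": 0,"ax": 0,"ay": 0,"az": 0},
    {"claw": 0.9,"tx": 0.009,"ty": 0,"tz": 0,"ax": 0,"ay": 0,"az": 0},
    {"claw": 0.9,"tx": 0.009,"ty": 0,"tz": 0,"ax": 0,"ay": 0,"az": 0},
    {"claw": 0.9,"tx": 0.009,"ty": 0,"tz": 0,"ax": 0,"ay": 0,"az": 0},
    {"claw": 0.9,"tx": 0.009,"ty": 0,"tz": 0,"ax": 0,"ay": 0,"az": 0},
    {"claw": 0.9,"tx": 0,"ty": 0,"tz": 0,"ax": 0,"ay": 0,"az": 0},
    {"claw": 0.9,"tx": 0,"ty": 0,"tz": 0,"ax": 0,"ay": 0,"az": 0},
  ],
)

```text
clock: 6.98
tcp_pos: [0.5983, 0.2097, 0.2307]
orientation: [-2.421, -2.002, -0.0]
contact_force: [0.1, -0.1, -0.3]
grip_width: 0.0088
gripper_force: 0.0
```

```bash
python3 - <<'E'
from h import *
np.set_printoptions(precision=4,suppress=True)
o=r.get_obs(); f=r.grab_frame("wrist"); cv2.imwrite("pics/w3.png",f[:,:,::-1]);T=rot(o["orientation"]);print(o["tcp_pos"])
for t in ["board","tray","block_a","knob_a"]:
  for d in r.tip_of(t,"wrist"):
    p=ww(o,d["location"]); print(t,round(d["confidence"],2),p,"tool:",T.T@(p-o["tcp_pos"]))
E
```

```text
[0.5983 0.2097 0.2307]
tray 0.93 [0.5702 0.2612 0.001 ] tool: [ 0.0452 -0.0372  0.2296]
```

View pics/w3.png

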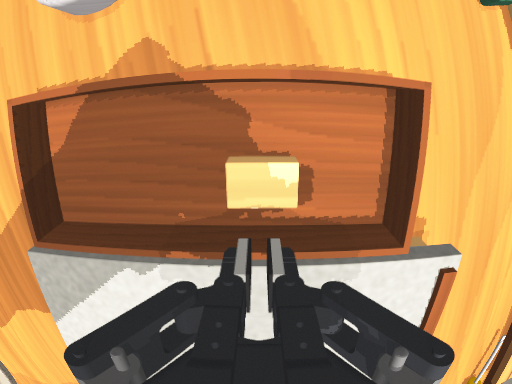

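The block is lying in the tray at (262,183). Next: lift, go back behind the far block and sweep it.

Request:
arm_command(
  plan=[
    {"claw": 0.8,"tx": 0,"ty": 0,"tz": -0.025,"ax": 0,"ay": 0,"az": 0},
    {"claw": 0.8,"tx": 0,"ty": 0,"tz": -0.025,"ax": 0,"ay": 0,"az": 0},
    {"claw": 0.8,"tx": -0.034,"ty": 0.0066,"tz": 0,"ax": 0,"ay": 0,"az": 0},
    {"claw": 0.8,"tx": -0.034,"ty": 0.0066,"tz": 0,"ax": 0,"ay": 0,"az": 0},
    {"claw": 0.8,"tx": -0.034,"ty": 0.0066,"tz": 0,"ax": 0,"ay": 0,"az": 0},
    {"claw": 0.8,"tx": -0.034,"ty": 0.0066,"tz": 0,"ax": 0,"ay": 0,"az": 0},
    {"claw": 0.8,"tx": -0.034,"ty": 0.0066,"tz": 0,"ax": 0,"ay": 0,"az": 0},
    {"claw": 0.8,"tx": -0.034,"ty": 0.0066,"tz": 0,"ax": 0,"ay": 0,"az": 0},
    {"claw": 0.8,"tx": -0.034,"ty": 0.0066,"tz": 0,"ax": 0,"ay": 0,"az": 0},
    {"claw": 0.8,"tx": -0.034,"ty": 0.0066,"tz": 0,"ax": 0,"ay": 0,"az": 0},
  ],
)

```text
clock: 8.07
tcp_pos: [0.5984, -0.0702, 0.2809]
orientation: [2.422, 2.0, -0.0]
contact_force: [1.5, 0.7, -0.1]
grip_width: 0.0168
gripper_force: 0.0
```

Request:
arm_command(
  plan=[
    {"claw": 0.8,"tx": 0,"ty": 0,"tz": 0.01,"ax": 0,"ay": 0,"az": 0},
    {"claw": 0.8,"tx": 0,"ty": 0,"tz": 0.01,"ax": 0,"ay": 0,"az": 0},
    {"claw": 0.8,"tx": 0,"ty": 0,"tz": 0.01,"ax": 0,"ay": 0,"az": 0},
    {"claw": 0.8,"tx": 0,"ty": 0,"tz": 0.01,"ax": 0,"ay": 0,"az": 0},
    {"claw": 0.8,"tx": 0,"ty": 0,"tz": 0.01,"ax": 0,"ay": 0,"az": 0},
    {"claw": 0.8,"tx": 0,"ty": 0,"tz": 0,"ax": 0,"ay": 0,"az": 0},
    {"claw": 0.8,"tx": 0,"ty": 0,"tz": 0,"ax": 0,"ay": 0,"az": 0},
    {"claw": 0.8,"tx": 0,"ty": 0,"tz": 0,"ax": 0,"ay": 0,"az": 0},
    {"claw": 0.8,"tx": 0,"ty": 0,"tz": 0,"ax": 0,"ay": 0,"az": 0},
    {"claw": 0.8,"tx": 0,"ty": 0,"tz": 0,"ax": 0,"ay": 0,"az": 0},
  ],
)

```text
clock: 8.9
tcp_pos: [0.5992, -0.0678, 0.2313]
orientation: [2.421, 2.001, 0.001]
contact_force: [-0.4, -0.5, 0.1]
grip_width: 0.0172
gripper_force: 0.0
```

Request:
arm_command(
  plan=[
    {"claw": 0.8,"tx": 0.01,"ty": 0,"tz": 0,"ax": 0,"ay": 0,"az": 0},
    {"claw": 0.8,"tx": 0.008,"ty": 0,"tz": 0,"ax": 0,"ay": 0,"az": 0},
    {"claw": 0.8,"tx": 0.008,"ty": 0,"tz": 0,"ax": 0,"ay": 0,"az": 0},
    {"claw": 0.8,"tx": 0.008,"ty": 0,"tz": 0,"ax": 0,"ay": 0,"az": 0},
    {"claw": 0.8,"tx": 0.008,"ty": 0,"tz": 0,"ax": 0,"ay": 0,"az": 0},
    {"claw": 0.8,"tx": 0.008,"ty": 0,"tz": 0,"ax": 0,"ay": 0,"az": 0},
    {"claw": 0.8,"tx": 0.008,"ty": 0,"tz": 0,"ax": 0,"ay": 0,"az": 0},
    {"claw": 0.8,"tx": 0.008,"ty": 0,"tz": 0,"ax": 0,"ay": 0,"az": 0},
    {"claw": 0.8,"tx": 0.008,"ty": 0,"tz": 0,"ax": 0,"ay": 0,"az": 0},
    {"claw": 0.8,"tx": 0.008,"ty": 0,"tz": 0,"ax": 0,"ay": 0,"az": 0},
  ],
)

```text
clock: 9.73
tcp_pos: [0.6145, 0.0133, 0.2307]
orientation: [2.422, 2.001, 0.0]
contact_force: [-0.1, 0.5, 0.1]
grip_width: 0.017
gripper_force: 0.1
```

```bash
python3 - <<'E'
from h import *
f=r.grab_frame("wrist"); cv2.imwrite("pics/w4.png",f[:,:,::-1])
E
```

```text
(no output)
```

View pics/w4.png

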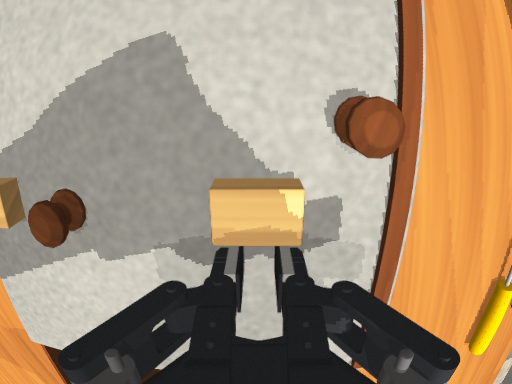

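The far block is square on the fingers at (256,212), and knob_b's base at (350,120) is about 15 mm clear to the right. I'll continue with a slight drift away from it.

Request:
arm_command(
  plan=[
    {"claw": 0.8,"tx": 0.01,"ty": -0.001,"tz": 0,"ax": 0,"ay": 0,"az": 0},
    {"claw": 0.8,"tx": 0.01,"ty": -0.001,"tz": 0,"ax": 0,"ay": 0,"az": 0},
    {"claw": 0.8,"tx": 0.01,"ty": -0.001,"tz": 0,"ax": 0,"ay": 0,"az": 0},
    {"claw": 0.8,"tx": 0.01,"ty": -0.001,"tz": 0,"ax": 0,"ay": 0,"az": 0},
    {"claw": 0.8,"tx": 0.01,"ty": -0.001,"tz": 0,"ax": 0,"ay": 0,"az": 0},
    {"claw": 0.8,"tx": 0.01,"ty": -0.001,"tz": 0,"ax": 0,"ay": 0,"az": 0},
    {"claw": 0.8,"tx": 0.01,"ty": 0,"tz": 0,"ax": 0,"ay": 0,"az": 0},
    {"claw": 0.8,"tx": 0.01,"ty": 0,"tz": 0,"ax": 0,"ay": 0,"az": 0},
    {"claw": 0.8,"tx": 0.01,"ty": 0,"tz": 0,"ax": 0,"ay": 0,"az": 0},
    {"claw": 0.8,"tx": 0.01,"ty": 0,"tz": 0,"ax": 0,"ay": 0,"az": 0},
  ],
)

```text
clock: 10.62
tcp_pos: [0.6275, 0.1128, 0.2307]
orientation: [2.422, 2.001, 0.0]
contact_force: [0.7, -0.4, 0.8]
grip_width: 0.0173
gripper_force: 0.1
```

Request:
arm_command(
  plan=[
    {"claw": 0.8,"tx": 0.011,"ty": 0,"tz": 0,"ax": 0,"ay": 0,"az": 0},
    {"claw": 0.8,"tx": 0.011,"ty": 0,"tz": 0,"ax": 0,"ay": 0,"az": 0},
    {"claw": 0.8,"tx": 0.011,"ty": 0,"tz": 0,"ax": 0,"ay": 0,"az": 0},
    {"claw": 0.8,"tx": 0.011,"ty": 0,"tz": 0,"ax": 0,"ay": 0,"az": 0},
    {"claw": 0.8,"tx": 0.011,"ty": 0,"tz": 0,"ax": 0,"ay": 0,"az": 0},
    {"claw": 0.8,"tx": 0.011,"ty": 0,"tz": 0,"ax": 0,"ay": 0,"az": 0},
    {"claw": 0.8,"tx": 0.011,"ty": 0,"tz": 0,"ax": 0,"ay": 0,"az": 0},
    {"claw": 0.8,"tx": 0.011,"ty": 0,"tz": 0,"ax": 0,"ay": 0,"az": 0},
    {"claw": 0.8,"tx": 0,"ty": 0,"tz": 0,"ax": 0,"ay": 0,"az": 0},
    {"claw": 0.8,"tx": 0,"ty": 0,"tz": 0,"ax": 0,"ay": 0,"az": 0},
  ],
)

```text
clock: 11.45
tcp_pos: [0.6438, 0.1992, 0.2307]
orientation: [-2.421, -2.002, -0.0]
contact_force: [-0.5, 0.1, -0.0]
grip_width: 0.017
gripper_force: 0.0
```

```bash
python3 - <<'E'
from h import *
f=r.grab_frame("wrist"); cv2.imwrite("pics/w5.png",f[:,:,::-1])
o=r.get_obs();T=rot(o["orientation"])
for n,p in dict(A=(.4385,.077,.06)).items(): print(n,T.T@(np.array(p)-o["tcp_pos"]),np.degrees(np.arctan2(T[1,0],T[0,0])))
E
```

```text
A [-0.15755346 -0.17886448  0.17067904] 79.13229106837719
```

View pics/w5.png

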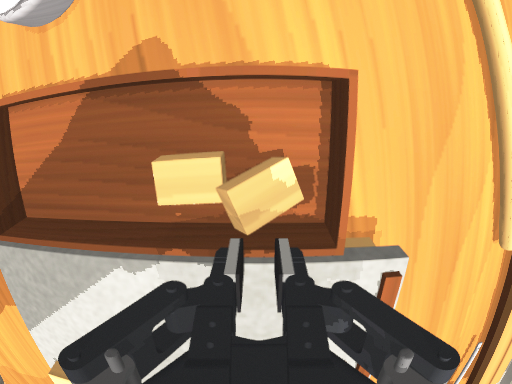

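Both blocks are in the tray, at (189,180) and (262,195). Now for the near block.

Request:
arm_command(
  plan=[
    {"claw": 0.8,"tx": 0,"ty": 0,"tz": -0.03,"ax": 0,"ay": 0,"az": 0},
    {"claw": 0.8,"tx": 0,"ty": 0,"tz": -0.03,"ax": 0,"ay": 0,"az": 0},
    {"claw": 0.8,"tx": -0.0244,"ty": -0.0224,"tz": 0,"ax": 0,"ay": 0,"az": 0},
    {"claw": 0.8,"tx": -0.0244,"ty": -0.0224,"tz": 0,"ax": 0,"ay": 0,"az": 0},
    {"claw": 0.8,"tx": -0.0244,"ty": -0.0224,"tz": 0,"ax": 0,"ay": 0,"az": 0},
    {"claw": 0.8,"tx": -0.0244,"ty": -0.0224,"tz": 0,"ax": 0,"ay": 0,"az": 0},
    {"claw": 0.8,"tx": -0.0244,"ty": -0.0224,"tz": 0,"ax": 0,"ay": 0,"az": 0},
    {"claw": 0.8,"tx": -0.0244,"ty": -0.0224,"tz": 0,"ax": 0,"ay": 0,"az": 0},
    {"claw": 0.8,"tx": -0.0244,"ty": -0.0224,"tz": 0,"ax": 0,"ay": 0,"az": 0},
    {"claw": 0.8,"tx": -0.0244,"ty": -0.0224,"tz": 0,"ax": 0,"ay": 0,"az": 0},
  ],
)

```text
clock: 12.33
tcp_pos: [0.4295, 0.0385, 0.2907]
orientation: [2.423, 1.998, -0.001]
contact_force: [0.3, -0.4, 0.3]
grip_width: 0.0169
gripper_force: 0.0
```

```bash
python3 - <<'E'
from h import *
np.set_printoptions(precision=4,suppress=True)
o=r.get_obs(); f=r.grab_frame("wrist"); cv2.imwrite("pics/w6.png",f[:,:,::-1]);T=rot(o["orientation"]);print(o["tcp_pos"],o["joints"])
for t in ["block_a","knob_a"]:
  for d in r.tip_of(t,"wrist"):
    p=ww(o,d["location"]); print(t,round(d["confidence"],2),p,"tool:",T.T@(p-o["tcp_pos"]))
E
```

```text
[0.4295 0.0385 0.2907] [ 0.1473  0.2743 -0.4327  2.197   0.1779  0.7025 -0.5992]
block_a 0.62 [0.4385 0.0755 0.0626] tool: [0.0381 0.0018 0.2281]
knob_a 0.59 [0.5001 0.0558 0.0499] tool: [0.0305 0.066  0.2408]
```

View pics/w6.png

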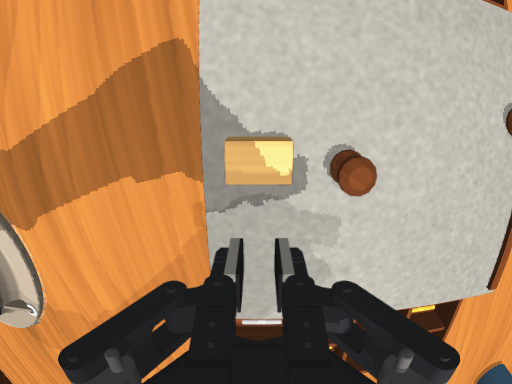

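The near block is straight ahead at (259,161) with a 12 mm gap, and knob_a at (355,172) is well clear to the right.

Request:
arm_command(
  plan=[
    {"claw": 0.8,"tx": 0,"ty": 0,"tz": 0.01,"ax": 0,"ay": 0,"az": 0},
    {"claw": 0.8,"tx": 0,"ty": 0,"tz": 0.01,"ax": 0,"ay": 0,"az": 0},
    {"claw": 0.8,"tx": 0,"ty": 0,"tz": 0.01,"ax": 0,"ay": 0,"az": 0},
    {"claw": 0.8,"tx": 0,"ty": 0,"tz": 0.01,"ax": 0,"ay": 0,"az": 0},
    {"claw": 0.8,"tx": 0,"ty": 0,"tz": 0.01,"ax": 0,"ay": 0,"az": 0},
    {"claw": 0.8,"tx": 0,"ty": 0,"tz": 0.01,"ax": 0,"ay": 0,"az": 0},
    {"claw": 0.8,"tx": 0,"ty": 0,"tz": 0,"ax": 0,"ay": 0,"az": 0},
    {"claw": 0.8,"tx": 0,"ty": 0,"tz": 0,"ax": 0,"ay": 0,"az": 0},
    {"claw": 0.8,"tx": 0,"ty": 0,"tz": 0,"ax": 0,"ay": 0,"az": 0},
    {"claw": 0.8,"tx": 0,"ty": 0,"tz": 0,"ax": 0,"ay": 0,"az": 0},
  ],
)

```text
clock: 13.32
tcp_pos: [0.4314, 0.0405, 0.2311]
orientation: [2.422, 2.001, 0.001]
contact_force: [0.1, -0.6, 0.1]
grip_width: 0.017
gripper_force: 0.0
```

Request:
arm_command(
  plan=[
    {"claw": 0.8,"tx": 0.01,"ty": 0,"tz": 0,"ax": 0,"ay": 0,"az": 0},
    {"claw": 0.8,"tx": 0.008,"ty": 0,"tz": 0,"ax": 0,"ay": 0,"az": 0},
    {"claw": 0.8,"tx": 0.008,"ty": 0,"tz": 0,"ax": 0,"ay": 0,"az": 0},
    {"claw": 0.8,"tx": 0.009,"ty": 0,"tz": 0,"ax": 0,"ay": 0,"az": 0},
    {"claw": 0.8,"tx": 0.01,"ty": 0,"tz": 0,"ax": 0,"ay": 0,"az": 0},
    {"claw": 0.8,"tx": 0.01,"ty": 0,"tz": 0,"ax": 0,"ay": 0,"az": 0},
    {"claw": 0.8,"tx": 0.01,"ty": 0,"tz": 0,"ax": 0,"ay": 0,"az": 0},
    {"claw": 0.8,"tx": 0.01,"ty": 0,"tz": 0,"ax": 0,"ay": 0,"az": 0},
    {"claw": 0.8,"tx": 0.01,"ty": 0,"tz": 0,"ax": 0,"ay": 0,"az": 0},
    {"claw": 0.8,"tx": 0.01,"ty": 0,"tz": 0,"ax": 0,"ay": 0,"az": 0},
  ],
)

```text
clock: 14.15
tcp_pos: [0.4492, 0.1348, 0.2307]
orientation: [-2.422, -2.001, 0.0]
contact_force: [0.5, -0.9, 0.3]
grip_width: 0.017
gripper_force: 0.1
```

Request:
arm_command(
  plan=[
    {"claw": 0.8,"tx": 0.012,"ty": 0,"tz": 0,"ax": 0,"ay": 0,"az": 0},
    {"claw": 0.8,"tx": 0.012,"ty": 0,"tz": 0,"ax": 0,"ay": 0,"az": 0},
    {"claw": 0.8,"tx": 0.012,"ty": 0,"tz": 0,"ax": 0,"ay": 0,"az": 0},
    {"claw": 0.8,"tx": 0.012,"ty": 0,"tz": 0,"ax": 0,"ay": 0,"az": 0},
    {"claw": 0.8,"tx": 0.012,"ty": 0,"tz": 0,"ax": 0,"ay": 0,"az": 0},
    {"claw": 0.8,"tx": 0.012,"ty": 0,"tz": 0,"ax": 0,"ay": 0,"az": 0},
    {"claw": 0.8,"tx": 0.012,"ty": 0,"tz": 0,"ax": 0,"ay": 0,"az": 0},
    {"claw": 0.8,"tx": 0.012,"ty": 0,"tz": 0,"ax": 0,"ay": 0,"az": 0},
    {"claw": 0.8,"tx": 0,"ty": 0,"tz": 0,"ax": 0,"ay": 0,"az": 0},
    {"claw": 0.8,"tx": 0,"ty": 0,"tz": 0,"ax": 0,"ay": 0,"az": 0},
  ],
)

```text
clock: 14.98
tcp_pos: [0.4671, 0.2287, 0.2306]
orientation: [-2.421, -2.002, -0.0]
contact_force: [0.1, -0.7, 0.2]
grip_width: 0.0171
gripper_force: 0.0
```

Request:
arm_command(
  plan=[
    {"claw": 0.8,"tx": 0,"ty": 0,"tz": -0.03,"ax": 0,"ay": 0,"az": 0},
    {"claw": 0.8,"tx": 0,"ty": 0,"tz": -0.03,"ax": 0,"ay": 0,"az": 0},
    {"claw": 0.8,"tx": 0,"ty": 0,"tz": -0.03,"ax": 0,"ay": 0,"az": 0},
    {"claw": 0.8,"tx": -0.01,"ty": 0.01,"tz": -0.01,"ax": 0,"ay": 0,"az": 0},
    {"claw": 0.8,"tx": -0.01,"ty": 0.01,"tz": -0.01,"ax": 0,"ay": 0,"az": 0},
    {"claw": 0.8,"tx": -0.01,"ty": 0.01,"tz": -0.01,"ax": 0,"ay": 0,"az": 0},
    {"claw": 0.8,"tx": -0.01,"ty": 0.01,"tz": -0.01,"ax": 0,"ay": 0,"az": 0},
    {"claw": 0.8,"tx": -0.01,"ty": 0.01,"tz": -0.01,"ax": 0,"ay": 0,"az": 0},
    {"claw": 0.8,"tx": 0,"ty": 0,"tz": 0,"ax": 0,"ay": 0,"az": 0},
    {"claw": 0.8,"tx": 0,"ty": 0,"tz": 0,"ax": 0,"ay": 0,"az": 0},
  ],
)

```text
clock: 15.82
tcp_pos: [0.5069, 0.1683, 0.3707]
orientation: [2.424, 1.997, 0.0]
contact_force: [-0.5, -0.0, 0.1]
grip_width: 0.0169
gripper_force: 0.0
```

```bash
python3 - <<'E'
from h import *
np.set_printoptions(precision=4,suppress=True)
o=r.get_obs(); f=r.grab_frame("wrist"); cv2.imwrite("pics/w7.png",cv2.resize(f[:,:,::-1],(800,600)))
for t in ["block_a","knob_a"]:
  for d in r.tip_of(t,"wrist"): print(t,round(d["confidence"],2),ww(o,d["location"]))
r.grab_frame("scene")
for t in ["block_a","knob_a"]: print(t,[(round(d["confidence"],2),w("scene",d["location"])) for d in r.tip_of(t,"scene")])
E
```

```text
block_a 0.93 [0.6508 0.2243 0.0274]
block_a 0.92 [0.4759 0.2614 0.0182]
block_a 0.72 [0.6029 0.2401 0.0176]
knob_a 0.97 [0.6787 0.074  0.046 ]
knob_a 0.94 [0.5019 0.0567 0.0521]
block_a [(0.51, array([0.6448, 0.2245, 0.0279])), (0.46, array([0.6019, 0.2391, 0.0158])), (0.44, array([ 0.4888, -0.1481,  0.0012]))]
knob_a [(0.62, array([0.6044, 0.2411, 0.0177])), (0.57, array([0.6806, 0.0722, 0.0557])), (0.54, array([0.4997, 0.0542, 0.0492]))]
```

View pics/w7.png

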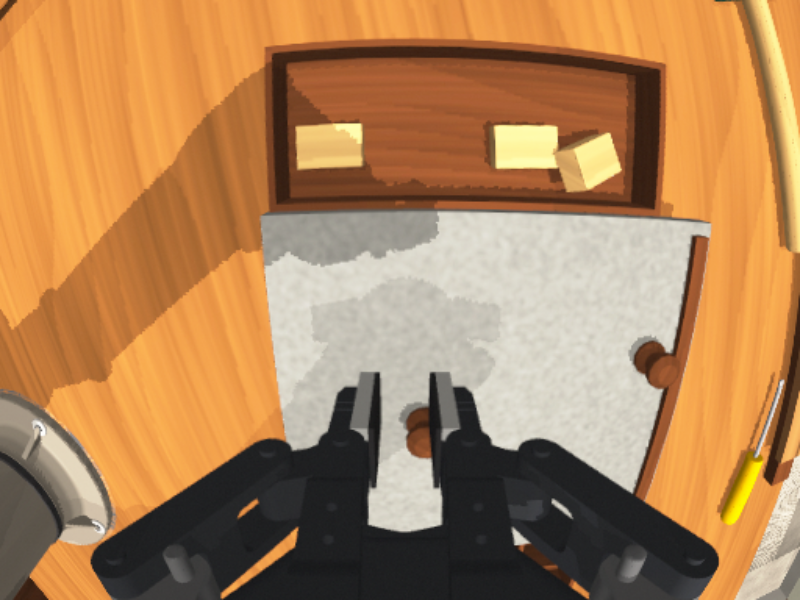

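All three blocks lie in the plain tray, at (328,146), (525,147) and (588,162). Their heights are 0.016–0.028 m, below the 0.044 m rim. Both knobs stand where they started and the robot touches nothing, so I'm handing in.

```bash
python3 -c "
from bench import r
print(r.hand_in())"
```

```text
the job is handed in; nothing more can be done
None
```

I swept all three blocks into the plain tray, left both knobs standing in place, touched nothing else, and handed the job in at about 16 s; the hand-in returned no verdict.

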